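# Sort the desk things into their trays

## Robot

A 7-joint arm with a two-finger parallel gripper is mounted at the origin on a cart in front of the work surface, level with it; the furniture and walls round the work are solid. World frame = base frame: x ahead of the robot, y to its left, z up, the work surface at z = 0. Lengths are in m, angles in rad, forces in N, time in s.
With the tool pointing down it reaches from about 0.425 to 0.825 m from the base axis. Payload 3.6 kg.
Tool frame: the origin (TCP) lies where the fingers leave the gripper's body, on its centre line; the fingertips stand 73 mm ahead of it and the grasp point (between the pads) lies 54 mm ahead of it; z points along the fingers, y is the line along which they close (so a half turn about z gives the same grasp; the last joint's range is limited). The gripper opens to 85 mm and grips with 20 to 120 N. Pads are 22 mm wide; open, the fingers measure 114 mm over their backs; the gripper's body (76 mm by 85 mm) begins 54 mm behind the grasp point. The pads swing forward as they close: fully open they stand 13 mm farther back than shut.
Start: joints at [-1.129, 0.615, -0.013, 1.423, 0.008, 1.103, -0.04], TCP at [0.293, 0.58, 0.304] pointing down, gripper open.
Joint ranges: [-3.12, 3.12], [-0.3, 2.06], [-1.34, 1.32], [0.26, 2.42], [-1.36, 4.5], [0.01, 1.98], [-2.84, 2.84]. Speed limits (rad/s): [2.79, 2.79, 3.14, 3.14, 3.14, 3.14, 3.14].

## Interface

Orientations are given as a unit quaternion [x, y, z, w].
In Python, from station import arm, snapshot, camera_info, ticket gives the robot as it stands. Calls block until the motion is done:
- arm.movep(position, orientation): joint-space move of the TCP to a pose.
- arm.line_to(position, velocity=0.15, ori=None): straight line of the TCP; ori=None keeps the orientation; velocity is the mean speed in m/s.
- arm.move_j(angles): joint-space move.
- arm.move_gripper(opening, effort=None): opening from 0.0 (shut) to 1.0 (fully open); effort is the grip in N (None keeps the last); returns when the fingers have stopped.
- arm.pause(seconds).
- arm.ik(position, orientation): joint angles nearest the present ones, or None.
- snapshot(name): name is "scene" or "top" or "wrist"; returns the picture (400x640x3 uint8, blue, green, red); there is no depth.
- camera_info(name): a dict with "fx", "fy", "cx", "cy" (pixels), "R" (3x3) and "t" (3): a world point X has camera coordinates R X + t; the wrist camera has in their place "T_tool_cam" (4x4, takes a point from camera to tool coordinates, whose origin is the TCP and whose axes are the flange's). Camera axes: x right, y down, z forward; pixel columns grow to the right and rows downward; lengths in m; the calibration is good to about 2 mm. A picture is of the moment at which its call begins: read the wrist's pose just before it. camera_info takes no time and is no camera call.
A pose or a line that the arm cannot do raises arm.MotionError and nothing moves.
- ticket.finish_job(): hands the job in; it is judged then, once.
Readings, each from a call of its own:
- arm.read_time(): time.
- arm.read_joint_positions(): joint angles.
- arm.read_dq(): joint speeds.
- arm.read_effort(): joint torques, N m.
- arm.read_tool_pos(): TCP position.
- arm.read_eef_rot(): TCP orientation.
- arm.read_ft_force(): force on the tool from outside, world axes, zero at the start.
- arm.read_wrist_torque(): the same for the moment, N m.
- arm.read_opening(): opening from 0.0 (shut) to 1.0 (fully open).
- arm.read_finger_force(): force on a finger pad.
Only numpy, scipy, OpenCV 4.12 (cv2) and the standard library are available. Lean on these libraries where they do the work, as an engineer would, in place of code of your own. Each camera call takes 0.05 s, during which the arm holds its last target. There are 200 camera calls.

## Task

Sort the things lying in front of the trays: the two rubber stamps go in the blue tray, the eraser and the pencil sharpener in the white tray, one thing to a bay, and the ink bottle in the green tray. Everything should stand or lie flat on the tray floor the right way up, as it does now; do not tip the ink bottle over on the way, and leave the loupe and the dish of paper clips where they are.

Things in the scene. Friction and masses are not known exactly. Their poses are not given: they have to be found in the camera images.
- long_stamp: The larger rubber stamp: a dark brown block 28 (x) x 60 (y) x 18 (z) mm, with a pale turned wooden handle on top, about 22 mm thick, from z = 18 to 63 mm. Origin: centre of the underside, z up when standing right way up; the long side of the block is y. Loose, about 50 g.
- short_stamp: The smaller rubber stamp: a pale block 28 (x) x 38 (y) x 18 (z) mm, with a dark brown turned wooden handle on top, about 22 mm thick, from z = 18 to 63 mm. Origin: centre of the underside, z up when standing right way up; the longer side of the block is y. Loose, about 50 g.
- eraser: Eraser, pink rubber in a green card sleeve, a block 22 (x) x 46 (y) x 13 (z) mm. Origin: centre of the underside, z up when standing right way up; y is its length. Loose, about 22 g.
- sharpener: Small brass pencil sharpener with a steel blade on top, a block 16 (x) x 26 (y) x 11 (z) mm (13 mm with the blade screw). Origin: centre of the underside, z up when standing right way up; y is its length. Loose, about 30 g.
- ink_bottle: Square bottle of clear glass with blue ink, 46 x 46 mm, straight sides to z = 44 mm, black round screw cap 32 mm across from z = 46 to 60 mm; closed and rigid. Origin: centre of the underside, z up when standing right way up; x and y are square to its sides. Loose, about 170 g.
- blue_tray: Blue plastic desk tray, 172 mm along its y, 88 mm along its x, split by a 4 mm wall into two open square bays, 80 x 80 mm inside, centred at y = +42 mm and y = -42 mm (x = 0). The tray is 16 mm high with 4 mm walls and a 3 mm floor, fixed to the desk. Origin: centre of the underside; z up; x is across the tray, y runs along its length.
- white_tray: White plastic desk tray with grey felt in its bays, 172 mm along its y, 88 mm along its x, split by a 4 mm wall into two open square bays, 80 x 80 mm inside, centred at y = +42 mm and y = -42 mm (x = 0). The tray is 16 mm high with 4 mm walls and a 3 mm floor, fixed to the desk. Origin: centre of the underside; z up; x is across the tray, y runs along its length.
- green_tray: Green plastic desk tray, smaller: 88 x 88 mm, one open square bay, 80 x 80 mm inside, centred on the origin. The tray is 16 mm high with 4 mm walls and a 3 mm floor, fixed to the desk. Origin: centre of the underside; z up; x and y are square to its sides.
- loupe: Bystander: black folding loupe, a waisted cylinder 36 mm across and 38 mm high, loose. Origin: centre of the underside.
- clip_dish: Bystander: round brass dish of paper clips, 64 mm across and 14 mm high, loose. Origin: centre of the underside.
Not all that is in view belongs to the job. Leave any pink look-alike of the long_stamp alone.

How it is judged:
At the end, for the whole second after the job is handed in: The long and short stamp are in the blue tray and the eraser and sharpener in the white tray, one in each bay in either order, and the ink bottle is in the green tray; each lies within its bay with its underside on the tray floor (within 5 mm), upright within 0.12 rad, and at rest (under 0.03 m/s) ((((x of long_stamp in the frame of blue_tray between -0.04 and 0.04 m and y of long_stamp in the frame of blue_tray between 0.004 and 0.082 m) and (x of short_stamp in the frame of blue_tray between -0.04 and 0.04 m and y of short_stamp in the frame of blue_tray between -0.082 and -0.004 m)) or ((x of long_stamp in the frame of blue_tray between -0.04 and 0.04 m and y of long_stamp in the frame of blue_tray between -0.082 and -0.004 m) and (x of short_stamp in the frame of blue_tray between -0.04 and 0.04 m and y of short_stamp in the frame of blue_tray between 0.004 and 0.082 m))) and (((x of eraser in the frame of white_tray between -0.04 and 0.04 m and y of eraser in the frame of white_tray between 0.004 and 0.082 m) and (x of sharpener in the frame of white_tray between -0.04 and 0.04 m and y of sharpener in the frame of white_tray between -0.082 and -0.004 m)) or ((x of eraser in the frame of white_tray between -0.04 and 0.04 m and y of eraser in the frame of white_tray between -0.082 and -0.004 m) and (x of sharpener in the frame of white_tray between -0.04 and 0.04 m and y of sharpener in the frame of white_tray between 0.004 and 0.082 m))) and x of ink_bottle in the frame of green_tray between -0.04 and 0.04 m and y of ink_bottle in the frame of green_tray between -0.04 and 0.04 m and z of long_stamp in the frame of blue_tray between -0.002 and 0.008 m and angle between each of long_stamp, short_stamp, eraser, sharpener, ink_bottle's own z axis and vertical below 0.12 rad and linear speed of each of long_stamp, short_stamp, eraser, sharpener, ink_bottle below 0.03 m/s and z of short_stamp in the frame of blue_tray between -0.002 and 0.008 m and z of eraser in the frame of white_tray between -0.002 and 0.008 m and z of sharpener in the frame of white_tray between -0.002 and 0.008 m and z of ink_bottle in the frame of green_tray between -0.002 and 0.008 m); the robot touches nothing.
It fails at once if the ink bottle is tipped by more than 0.6 rad (angle between ink_bottle's own z axis and vertical above 0.6 rad).
It fails at once if the loupe is moved by more than 20 mm (distance of loupe from where it was at the start of the episode above 0.02 m).
It fails at once if the dish of paper clips is moved by more than 20 mm (distance of clip_dish from where it was at the start of the episode above 0.02 m).
It also fails if it takes over 109 s, if anything falls off the work surface, if the arm or the gripper's body presses on something with over 40 N, if the wrist force passes 120 N, or if a joint passes its speed limit or range.

## Working session

There is one attempt and no reset: what is moved stays moved. The work goes in short steps, each a Python script; the robot and the scene stay as the last script left them, time stands still between calls to the robot, and variables do not carry over. Pictures are saved under pics/ and viewed, at most 14 in all, crops included, and the job is handed in when it is done.

```bash
mkdir -p pics; ls; python3 - <<'E'
from station import arm, snapshot, camera_info
import cv2
for n in("scene","top","wrist"):
    cv2.imwrite(f"pics/{n}0.png",snapshot(n)); print(n,camera_info(n))
print(arm.read_tool_pos(),arm.read_eef_rot(),arm.read_time())
E
```

```text
pics
scene {'fx': 485.75897624457434, 'fy': 485.75897624457434, 'cx': 311.6761873425475, 'cy': 203.6861104866996, 'R': array([[ 0.50719671, -0.86177412,  0.00984193],
       [-0.37745959, -0.23239093, -0.89639206],
       [ 0.77477465,  0.45093217, -0.44315282]]), 't': array([-0.27626118,  0.242215  ,  0.75177086])}
top {'fx': 489.9099699296763, 'fy': 489.9099699296763, 'cx': 312.7940145329723, 'cy': 197.95316237482814, 'R': array([[ 0.02021413, -0.99976003,  0.00844261],
       [-0.9824892 , -0.02142789, -0.18508328],
       [ 0.18521977, -0.00455347, -0.98268657]]), 't': array([-0.00422464,  0.51777427,  1.41663512])}
wrist {'fx': 355.75618425281203, 'fy': 355.75618425281203, 'cx': 318.8903566095056, 'cy': 199.75104374196448, 'T_tool_cam': array([[-1.37686958e-03, -9.50704464e-01, -3.10095351e-01,
         7.90184999e-02],
       [ 9.99998311e-01, -1.68645079e-03,  7.30256147e-04,
         1.23657238e-03],
       [-1.21721833e-03, -3.10093822e-01,  9.50705180e-01,
        -7.08137969e-02],
       [ 0.00000000e+00,  0.00000000e+00,  0.00000000e+00,
         1.00000000e+00]])}
[0.29286868 0.57978431 0.3029856 ] [ 2.31725972e-01  9.72780582e-01 -9.80874027e-04 -2.27826280e-04] 0.15
```

View pics/top0.png

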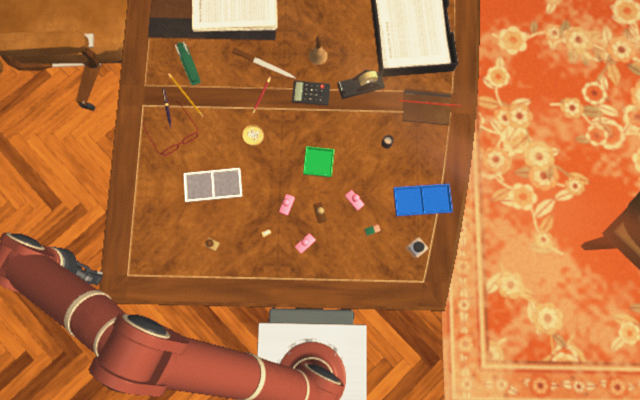

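View pics/scene0.png

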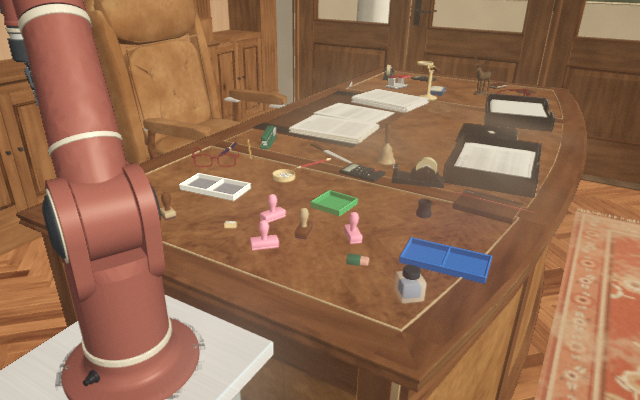

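The top view shows these candidates:
- **Long stamp:** dark brown block at (320,212). The pink look-alikes at (287,204), (355,200) and (305,243) are to be left alone.
- **Short stamp:** (212,243), pale block with a dark handle.
- **Sharpener:** (266,233).
- **Eraser:** (372,230).
- **Ink bottle:** (418,248).
- **Trays:** white (213,185), blue (422,200), green (319,162).
- **Bystanders:** loupe (388,141), dish (253,135).

Next is one close crop, plus a rough measurement.

```bash
cat > h.py <<'E'
import numpy as np, cv2
from station import arm, snapshot, camera_info
from scipy.spatial.transform import Rotation as Rot
def ray(n,uv,z,pose=None):
    """pixel(s) -> world points on plane z"""
    c=camera_info(n); uv=np.atleast_2d(np.asarray(uv,float))
    d=np.c_[(uv[:,0]-c['cx'])/c['fx'],(uv[:,1]-c['cy'])/c['fy'],np.ones(len(uv))]
    if n=='wrist':
        p,q=pose; T=c['T_tool_cam']; R=Rot.from_quat(q).as_matrix()
        o=R@T[:3,3]+p; D=d@(R@T[:3,:3]).T
    else:
        o=-c['R'].T@c['t']; D=d@c['R']
    return (o+D*((z-o[2])/D[:,2])[:,None])[:,:2]
def quat(yaw):
    """tool down, tool y (closing line) at world angle yaw"""
    y=np.array([np.cos(yaw),np.sin(yaw),0]); z=np.array([0,0,-1.]); x=np.cross(y,z)
    return Rot.from_matrix(np.c_[x,y,z]).as_quat()
E
python3 - <<'E'
from h import *
im=cv2.imread("pics/top0.png"); hsv=cv2.cvtColor(im,cv2.COLOR_BGR2HSV)
cv2.imwrite("pics/crop.png",cv2.resize(im[120:270,180:460],None,fx=2.8,fy=2.8,interpolation=cv2.INTER_CUBIC))
for n,uv,z in [("long",(320,212),.03),("short",(212,243),.02),("sharp",(266,233),.01),("eraser",(372,230),.01),("ink",(418,248),.04),("loupe",(388,141),.03),("dish",(253,135),.01),("p1",(287,204),.02),("p2",(355,200),.02),("p3",(305,243),.02)]:
    print(n,ray('top',uv,z).round(3))
for n,lo,hi,L in [("blue",(105,150,80),(125,255,255),.172),("green",(50,150,80),(75,255,255),.088)]:
    m=cv2.inRange(hsv,lo,hi); cs=cv2.findContours(m,0,2)[0]; c=max(cs,key=cv2.contourArea)
    w=ray('top',c[:,0,:],.016).astype(np.float32); print(n,cv2.minAreaRect(w))
m=cv2.inRange(hsv[160:210,170:250],(0,0,190),(180,60,255)); c=max(cv2.findContours(m,0,2)[0],key=cv2.contourArea)
print("white",cv2.minAreaRect(ray('top',c[:,0,:]+[170,160],.016).astype(np.float32)))
E
```

```text
long [[ 0.479 -0.016]]
short [[0.379 0.305]]
sharp [[0.414 0.146]]
eraser [[ 0.43  -0.175]]
ink [[ 0.376 -0.307]]
loupe [[ 0.706 -0.223]]
dish [[0.722 0.198]]
p1 [[0.503 0.085]]
p2 [[ 0.52  -0.122]]
p3 [[0.385 0.027]]
blue ((0.5266385674476624, -0.3292507231235504), (0.08679448068141937, 0.16979268193244934), 5.230112075805664)
green ((0.6397328972816467, -0.007823560386896133), (0.08696787804365158, 0.08729670941829681), 85.40984344482422)
white ((0.5601018667221069, 0.3153250813484192), (0.09029627591371536, 0.17434410750865936), 6.900951862335205)
```

View pics/crop.png

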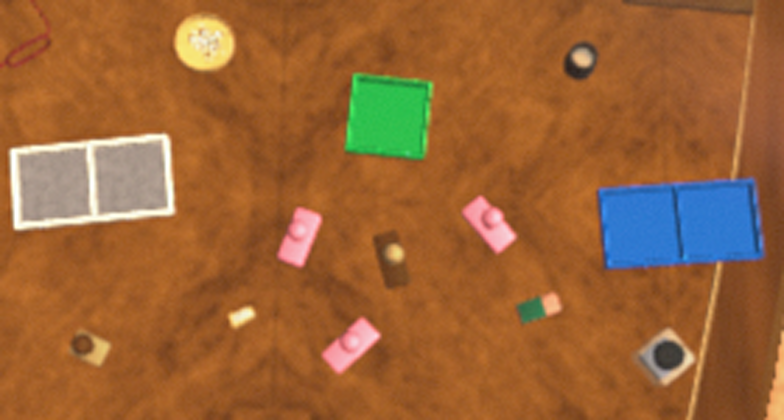

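The crop confirms the identifications: long stamp at crop (391,257), with a brown block and pale handle; short stamp (88,346); sharpener (241,317); eraser (540,307); bottle (666,356). Pink decoys are at crop (300,237), (490,223) and (351,345). Tray sizes come out as they should. Next I sweep the wrist camera over all five.

```bash
python3 - <<'E'
from h import *
import pickle
P={"short":(.379,.305),"sharp":(.414,.146),"long":(.479,-.016),"eraser":(.43,-.175),"ink":(.376,-.307)}
out={}; tiles=[]
arm.move_gripper(0.6)
for n,(x,y) in P.items():
    arm.movep([x,y,.2],quat(np.arctan2(y,x)))
    pose=(np.array(arm.read_tool_pos()),np.array(arm.read_eef_rot()))
    im=snapshot("wrist"); out[n]=(pose,im); cv2.imwrite(f"pics/w_{n}.png",im)
    print(n,pose[0].round(3),round(arm.read_time(),2))
    tiles.append(im[100:300,187:453])   # 266x200
tiles.append(np.zeros_like(tiles[0]))
pickle.dump(out,open("w.pkl","wb"))
t=[cv2.resize(a,(266*3//2,300)) for a in tiles]
cv2.imwrite("pics/m1.png",np.vstack([np.hstack(tiles[:3]),np.hstack(tiles[3:])]))
E
```

```text
short [0.379 0.307 0.201] 1.81
sharp [0.414 0.147 0.2  ] 2.55
long [ 0.479 -0.014  0.2  ] 3.33
eraser [ 0.431 -0.173  0.2  ] 4.09
ink [ 0.377 -0.306  0.2  ] 4.77
```

View pics/m1.png

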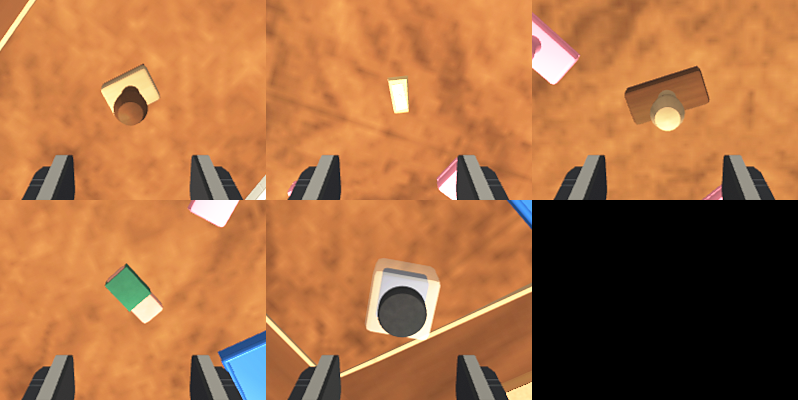

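The tiles show the short stamp at tile (130,95), sharpener (399,95), long stamp (667,97), eraser (134,293) and bottle (402,300), all upright and unobstructed. Next I measure the contours, with enlarged crops to check the stamps' block edges and the bottle.

```bash
python3 - <<'E'
from h import *
import pickle
out=pickle.load(open("w.pkl","rb")); tiles=[]
for n,ht in [("short",.018),("sharp",.011),("long",.018),("eraser",.013),("ink",.044)]:
    pose,im=out[n]; sub=im[130:250,250:390]
    lab=cv2.cvtColor(cv2.GaussianBlur(sub,(3,3),0),cv2.COLOR_BGR2LAB).astype(float)
    d=np.linalg.norm(lab-np.median(lab.reshape(-1,3),0),axis=2)
    m=(d>38).astype(np.uint8)
    c=max(cv2.findContours(m,0,1)[0],key=cv2.contourArea)
    w=ray('wrist',c[:,0,:]+[250,130],ht,pose).astype(np.float32)*1000
    r=cv2.minAreaRect(w); print(n,np.round(r[0],1),np.round(r[1],1),round(r[2],1),'top-cam',)
    big=cv2.resize(sub,None,fx=2.85,fy=2.4,interpolation=cv2.INTER_CUBIC) if 0 else cv2.resize(sub,None,fx=2.8,fy=2.8,interpolation=cv2.INTER_CUBIC)
    cv2.drawContours(big,[(c*2.8).astype(int)],-1,(255,0,255),1)
    tiles.append(big)
cv2.imwrite("pics/m2.png",np.hstack([tiles[0],tiles[2]])); cv2.imwrite("pics/m3.png",np.hstack([tiles[4],tiles[1]]))
for n,uv in [("short",(187+130,212)),("long",(187+667-532,218)),("ink",(187+402-266,212))]:
    print(n,"top circle",(ray('wrist',uv,.0605,out[n][0])*1000).round(1))
E
```

```text
short [380.7 306.7] [36.6 35.9] 65.4 top-cam
sharp [415.6 147.1] [13.9 27.1] 26.7 top-cam
long [481.1 -13.2] [59.3 32.9] 16.2 top-cam
eraser [ 433.1 -173.1] [24.1 45.4] 20.1 top-cam
ink [ 385.5 -317. ] [56.3 68.4] 40.4 top-cam
short top circle [[375.8 309.9]]
long top circle [[480.9 -13.6]]
ink top circle [[ 381.7 -303.9]]
```

View pics/m2.png

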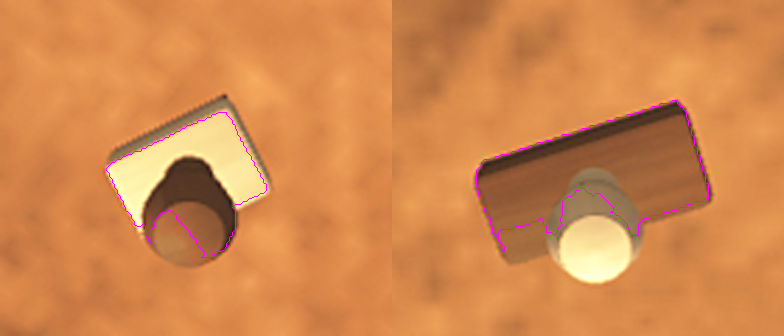

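View pics/m3.png

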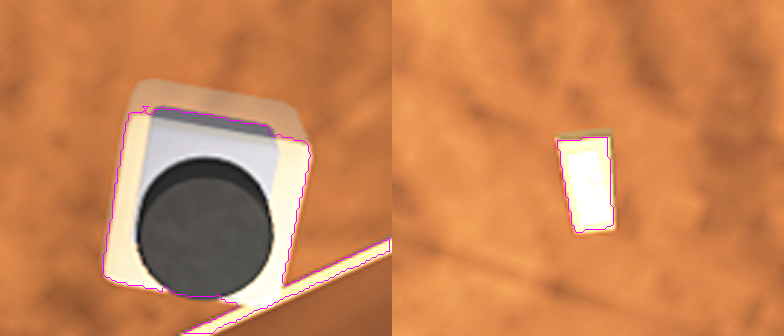

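The short stamp's pale top face has corners at crop (108,172), (227,112), (268,190), and its handle top is at (189,235). The long stamp's top face and handle top (203,247) are clear. The bottle's sides run (128,118)–(104,278), with the cap centre at (205,238). The sharpener is a slight wedge.

```bash
python3 - <<'E'
from h import *
import pickle
out=pickle.load(open("w.pkl","rb"))
def pr(n,pts,z): return ray('wrist',np.array(pts)/2.8+[250,130],z,out[n][0])*1000
def ang(a,b): d=b-a; return np.degrees(np.arctan2(d[1],d[0])).round(1),np.linalg.norm(d).round(1)
s=pr("short",[(108,172),(227,112),(268,190)],.018); print("short",ang(s[0],s[1]),ang(s[1],s[2]),(s[0]+s[2])/2,pr("short",[(189,235)],.061))
l=pr("long",[(86,181),(293,112),(319,198),(116,262)],.018); print("long",ang(l[0],l[1]),ang(l[1],l[2]),ang(l[3],l[2]),l.mean(0),pr("long",[(203,247)],.061))
i=pr("ink",[(128,118),(104,278),(310,145),(285,290),(112,285),(240,306)],.044); print("ink",ang(i[0],i[1]),ang(i[2],i[3]),ang(i[4],i[5]),ang(i[0],i[2]),(i[0]+i[1]+i[2]+i[3])/4,pr("ink",[(205,238)],.06))
h=pr("sharp",[(191,137),(191,231)],.011); h=pr("sharp",[(166,138),(218,138),(182,231),(222,229)],.011)
print("sharp",ang(h[0],h[1]),ang(h[2],h[3]),ang(h[:2].mean(0),h[2:].mean(0)),h.mean(0))
E
```

```text
short (np.float64(66.3), np.float64(35.4)) (np.float64(-23.5), np.float64(24.1)) [376.92133122 308.67067958] [[376.7817131  309.20208508]]
long (np.float64(17.2), np.float64(57.5)) (np.float64(-73.7), np.float64(24.7)) (np.float64(16.7), np.float64(57.6)) [481.55576141 -13.50180704] [[481.25775601 -13.563555  ]]
ink (np.float64(-138.6), np.float64(40.8)) (np.float64(-136.6), np.float64(37.3)) (np.float64(-49.3), np.float64(32.1)) (np.float64(-47.9), np.float64(43.2)) [ 381.77090548 -305.05089447] [[ 380.4766391  -305.70044913]]
sharp (np.float64(19.4), np.float64(14.0)) (np.float64(22.4), np.float64(11.1)) (np.float64(-64.6), np.float64(26.5)) [415.90422605 147.25076962]
```

The measurements agree with each other: each handle or cap centre lies within 2 mm of its block centre, and the sizes and reach are right. Time to act.

```bash
cat >> h.py <<'E'
def near(deg,x,y):
    az=np.degrees(np.arctan2(y,x)); return np.radians(deg-180*np.round((deg-az)/180))
def pick_place(n,src,ydeg,zg,dst,pdeg,open0,rel,effort,v=.15):
    q=quat(near(ydeg,*src)); arm.movep([*src,.2],q); arm.move_gripper(open0)
    arm.line_to([*src,zg+.04],.3); arm.line_to([*src,zg],.1)
    print(n,"tcp",np.round(arm.read_tool_pos(),4),"ft",np.round(arm.read_ft_force(),1))
    arm.move_gripper(0.,effort); o=arm.read_opening(); 
    arm.line_to([*src,.2],v); print(" grip",round(o,3),round(arm.read_opening(),3),"F",np.round(arm.read_finger_force(),1))
    if arm.read_opening()<.04: print(" MISSED"); return False
    arm.movep([*dst,.2],quat(near(pdeg,*dst))); zp=zg+.0045
    print(" held",round(arm.read_opening(),3)); arm.line_to([*dst,zp+.03],v); arm.line_to([*dst,zp],.05)
    print(" down ft",np.round(arm.read_ft_force(),1)); arm.move_gripper(rel); arm.line_to([*dst,.2],.15 if v<.15 else .25)
    print(" t",round(arm.read_time(),1)); return True
E
python3 - <<'E'
from h import *
pick_place("short",(.3768,.309),-23.6,.095,(.523,-.287),5.2,.6,.5,30)
cv2.imwrite("pics/a1.png",snapshot("wrist"))
E
```

```text
short tcp [0.3773 0.3093 0.0959] ft [-0.5 -0.9 -0.4]
 grip 0.242 0.243 F 29.3
 held 0.24
 down ft [ 0.6 -0.6 -0.5]
 t 13.8
```

View pics/a1.png

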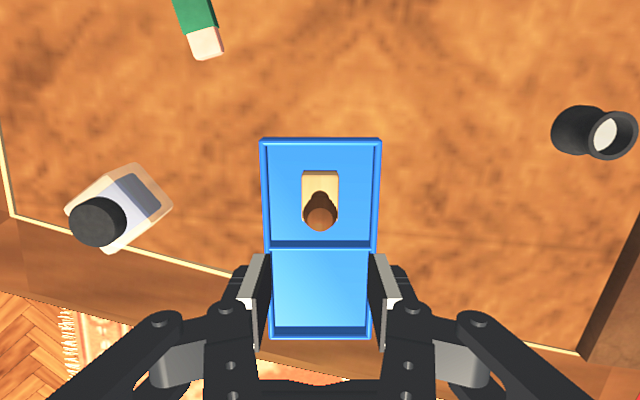

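The picture shows the short stamp upright and centred in the inner blue bay at (320,200). The method works, so next come the long stamp, sharpener and eraser.

```bash
python3 - <<'E'
from h import *
ok=pick_place("long",(.4812,-.0135),106.9,.095,(.530,-.371),5.2,.6,.5,30)
if ok: ok=pick_place("eraser",(.4331,-.1731),20.5,.0765,(.555,.357),6.9,.6,.42,30)
if ok: ok=pick_place("sharp",(.4159,.1473),24,.0755,(.565,.273),6.9,.5,.4,30)
arm.movep([.56,.315,.3],quat(near(6.9,.56,.315)))
cv2.imwrite("pics/a2.png",snapshot("wrist"))
E
```

```text
long tcp [ 0.4818 -0.0137  0.0958] ft [ 0.3 -0.2 -0.3]
 grip 0.241 0.243 F 29.3
 held 0.243
 down ft [-1.3 -0.5 -0.3]
 t 21.2
eraser tcp [ 0.4337 -0.1734  0.0774] ft [-0.4  0.4  0.4]
 grip 0.246 0.246 F 29.7
 held 0.25
 down ft [-0.6  0.5 -0.5]
 t 29.0
sharp tcp [0.4165 0.1475 0.0764] ft [-0.  -0.2 -0.5]
 grip 0.177 0.173 F 30.4
 held 0.172
 down ft [-0.1  0.3  0.4]
 t 35.8
```

View pics/a2.png

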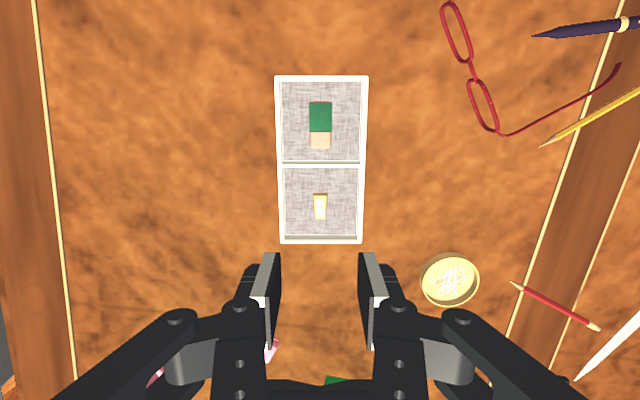

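The eraser (320,125) and sharpener (320,206) lie flat, each in its own white bay. The ink bottle is next.

```bash
python3 - <<'E'
from h import *
pick_place("ink",(.381,-.3055),-48.5,.094,(.640,-.008),-4.6,1.,.85,60,v=.1)
w=snapshot("wrist")
arm.movep([.47,-.25,.32],quat(near(5.2,.47,-.25))); b=snapshot("wrist")
arm.movep([.35,.5,.3],quat(np.arctan2(.5,.35)))
cv2.imwrite("pics/a3.png",np.hstack([w,b])[::1,::1] if 0 else cv2.resize(np.hstack([w,b]),(800,250)))
s=snapshot("scene"); cv2.imwrite("pics/a4.png",s)
E
```

```text
ink tcp [ 0.3814 -0.306   0.0948] ft [-0.1 -0.2 -0.9]
 grip 0.523 0.524 F 61.5
 held 0.521
 down ft [ 0.3 -0.4 -1.4]
 t 46.1
```

View pics/a3.png

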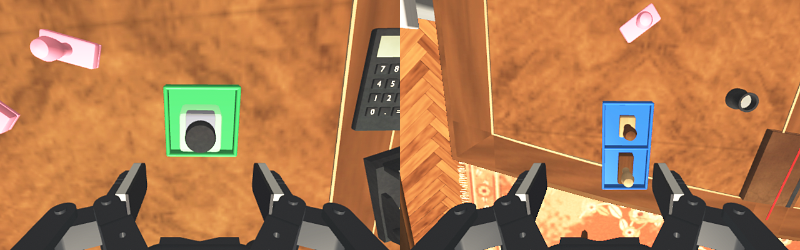

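View pics/a4.png

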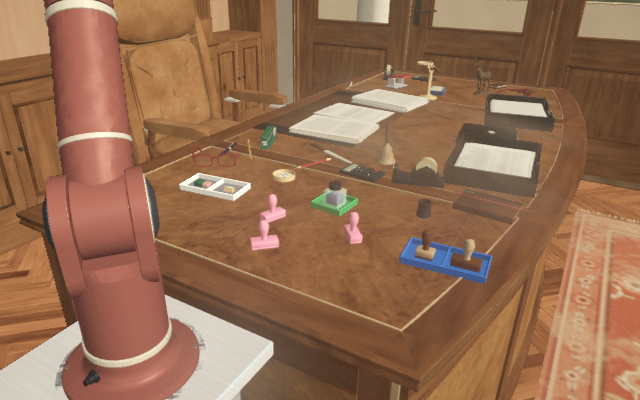

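The bottle stands in the green tray at scene (335,195). Both stamps are upright, one to a blue bay, at (426,247) and (468,258). The eraser and sharpener are in the white tray, and the loupe (424,208) and dish (284,175) haven't moved. The arm is clear, so I'm handing in.

```bash
python3 -c "
from station import ticket,arm
print(arm.read_time(),ticket.finish_job())"
```

```text
the job is handed in; nothing more can be done
50.1667 None
```

The job is handed in at 50 s of the 109 s allowed: in the final pictures all five things sit upright in their trays, one to a bay, and the loupe, clip dish and pink look-alikes look undisturbed; the judge returned no verdict.

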